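# Top up the air clamp with the hand valve

### The arm

A 6-joint arm with a two-finger parallel gripper is mounted at the origin on the work surface. World frame = base frame: x ahead of the robot, y to its left, z up, the work surface at z = 0. Lengths are in m, angles in rad, forces in N, time in s.
With the tool pointing down it reaches from about 0.425 to 1.125 m from the base axis. Payload 14.9 kg.
Tool frame: the origin (TCP) lies at the very end of the fingers, on their centre line; the grasp point (between the pads) lies 19 mm behind it; z points along the fingers, y is the line along which they close (so a half turn about z gives the same grasp; the last joint's range is limited). The gripper opens to 91 mm and grips with 3 to 60 N. Pads are 32 mm wide; open, the fingers measure 118 mm over their backs; the gripper's body (76 mm by 178 mm) begins 60 mm behind the grasp point.
Start: joints at [-1.164, 0.379, 1.734, -0, 1.028, -0.033], TCP at [0.298, -0.633, 0.214] pointing down, gripper open.
Joint ranges: [-2.77, 2.77], [-0.74, 2.19], [0, 2.66], [-1.06, 4.2], [0.31, 2.87], [-3.08, 3.08]. Speed limits (rad/s): [1.89, 1.89, 2.39, 3.14, 3.14, 3.14].

### API

Orientations are given as [roll, pitch, yaw] about the fixed x, y, z axes, in that order (R = Rz(yaw) Ry(pitch) Rx(roll)).
In Python, from bench import bot, eyes, job_done gives the robot as it stands.
- The arm moves only by the tool play_rows, never from a script. Its argument "deltas" is a list of rows, each a list of 3 entries, a list of its own where there are three numbers: the shift along the tool's x, y, z normalised to -1 to 1, where 1 is 0.05 m, then the turn, a rotation vector about the tool's x, y, z normalised to -1 to 1, where 1 is 0.08 rad, then the opening, from 0 (shut) to 1 (fully open). In form: [[[dx, dy, dz], [wx, wy, wz], hand], ...]. A call has 1 to 5 rows; each row shifts and turns the commanded pose from where the row before left it, along the tool's axes as they then stand; what a row does not reach is not made up. A row lasts 1/10 s, in which the tool goes at most 50 mm and 8.59 degrees, less where a joint would pass 70% of its speed; a pose out of reach is approached as far as the arm can. A call with a number of a shift or a turn outside -1 to 1 is refused whole. A call with a gripper value outside its range is refused whole. The fingers move at their own pace and stop on an object; "newtons" is the grip in N (left out, the last holds). Time passes only in rows, so rows that do not move let the fingers close. It gives the time, the measured TCP pose, the force, the opening and the grip force at its end, in the units of the state.
- bot.read_state(): the state, without advancing time (a new reading comes with each control period).
- eyes.camera(name): name is "side" or "top" or "wrist"; returns a dict with "img" (480x640x3 uint8, red, green, blue), "vfov" (degrees; the focal length in pixels is half the picture's height over the tangent of half this angle, whatever the lens; pixels are square), "cx", "cy" (the principal point, pixels), "position" and "rotation" of the camera in the world. Camera axes: x right, y down, z forward; pixel columns grow to the right and rows downward; lengths in m; the calibration is good to about 2 mm. A picture is of the moment at which its call begins. There is no depth.
- job_done(): hands the job in; it is judged then, once.
Trained networks look in the newest picture that a camera, given by its name, has taken for a name from the list of things; names that differ only in an ending like _2 or _b are one class to them, and where a whole thing is asked for, a point or a joint stands for the part that bears it (a point fixed in the world has none). Each returns a list of dicts, best first, with "conf" (0 to 1); they miss things now and then, are a little off and sometimes report something else, mostly with a low value. They report only what shows in the picture. A call takes as long as a camera call.
- eyes.search_frame(target, camera): "pixel" ([column, row] in pixels, amid what is visible of it).
- eyes.spot_point(target, camera): "pixel" ([column, row] in pixels: a listed point, or the origin of a listed thing).
The state is a dict: "t": time; "qpos": joint angles; "qd": joint speeds; "effort": joint torques, N m; "position": TCP position; "eef_rot": TCP orientation; "contact_force": force on the tool from outside, world axes, zero at the start; "torque": the same for the moment, N m; "finger_gap": finger opening in m; "grasp_force": force on a finger pad.
Only numpy, scipy, OpenCV 4.12 (cv2) and the standard library are available. Lean on these libraries where they do the work, as an engineer would, in place of code of your own. Each camera call takes 0.05 s, during which the arm holds its last target. There are 200 camera calls.

### The job

The bench air clamp holding the turned table leg needs topping up. Find the hand valve with the long ball-ended lever, push that lever well over to the side on which the clamp stands, most of the way to its stop, hold it there for two seconds or a little more, then let it go so that it springs back upright. Do not push it the other way, and leave the paddle-ended lever of the other valve alone.

Things in the scene. Friction and masses are not known exactly. Their poses are not given: they have to be found in the camera images.
- ball_lever (a joint): Tilt of the ball-ended lever (rad). 0 = upright (sprung rest, and the start); positive = leaning to the valve's left (its +y), negative = right (-y). Stops at +-0.50. Spring 2 N m/rad: about 8 N at the ball near the stop. It recentres within 0.5 s of being let go, without overshoot.
- ball_knob (a point): Centre of the black ball, 35 mm across, on the long lever, a 10 mm steel rod on a fixed aluminium valve (fork 82 mm high). Upright, it is 190 mm above the table, 120 mm above the pivot; at the stop 58 mm sideways and 15 mm lower. Axes lean with the lever: z up along it, x along the pivot (away from the robot, yaw up to 0.4 rad), y left. It swings in its y-z plane.
- paddle_tip (a point): Tip of the lever NOT to be used: a short sprung lever with a flat black paddle, 34 mm wide and 8 mm thick, on a like fixed valve. The tip is 155 mm above the table, 200 mm or more to the left or right of the ball lever.
- clamp: Air clamp, fixed on the table: a turned wooden table leg lying along x between dark steel plates, an aluminium air cylinder behind, on a 340 x 100 mm plywood base; 120 mm high. Origin: centre of its underside. It stands on the left (y > 0.3) or the right (y < -0.3), outside both valves; on the other side is a low tray of turned wooden feet.

How it is judged:
On the way, in this order (a step that is already met when the one before it is completed fails the run):
1. the ball lever is held over towards the clamp's side, beyond 0.30 rad, for 2 s without a break (((world y of clamp above 0 m and value of joint ball_lever above 0.3 rad) or (world y of clamp below 0 m and value of joint ball_lever below -0.3 rad))), for 1.95 s.
2. the ball lever has sprung back upright, within 0.10 rad (value of joint ball_lever between -0.1 and 0.1 rad), for 0.3 s.
At the end, for the whole second after the job is handed in: The ball lever has been held over to the clamp's side (beyond 0.30 rad) for 2 s, and now stands upright again within 0.10 rad, at rest; the paddle lever's tip is within 15 mm of where it was (all of step 2 and velocity of joint ball_lever between -0.1 and 0.1 rad/s and distance of paddle_tip from where it was at the start of the episode below 0.015 m); the robot touches nothing.
It fails at once if the ball lever is pushed away from the clamp, more than 0.15 rad the other way ((world y of clamp above 0 m and value of joint ball_lever below -0.15 rad) or (world y of clamp below 0 m and value of joint ball_lever above 0.15 rad)).
It fails at once if the paddle lever is moved by more than 20 mm at its tip (distance of paddle_tip from where it was at the start of the episode above 0.02 m).
It also fails if it takes over 32 s, if anything falls off the work surface, if the arm or the gripper's body presses on something with over 40 N, if the wrist force passes 120 N, or if a joint passes its speed limit or range.

## Working session

There is one attempt and no reset: what is moved stays moved. The work goes in short steps, Python scripts to look and compute and a tool call to move; the robot and the scene stay as the last step left them, time stands still between calls to the robot, and variables do not carry over. Pictures are saved under pics/ and viewed, at most 10 in all, crops included, and the job is handed in when it is done.

Besides the shell and the picture viewer there is one more tool, called after "Request:" in YAML: its name, and indented under it one key for each argument. play_rows: Moves the arm, as the interface text tells. Scaled input: -1 to 1 covers 0.05 m each way for a shift and 0.08 rad each way for a turn. Its arguments: {"type":"object","properties":{"deltas":{"type":"array","items":{"type":"array"}},"newtons":{"type":"number"}},"required":["deltas"]}

```bash
mkdir -p pics; cat > h.py <<'E'
import numpy as np, cv2
from bench import bot, eyes, job_done
def ray(c,p):
    f=240/np.tan(np.radians(c["vfov"])/2)
    d=np.array([(p[0]-c["cx"])/f,(p[1]-c["cy"])/f,1.]); d=np.array(c["rotation"])@d
    return np.array(c["position"]),d/np.linalg.norm(d)
def atz(c,p,z):
    o,d=ray(c,p); return o+d*(z-o[2])/d[2]
def tri(a,b):
    (o,d),(q,e)=a,b; s=np.linalg.lstsq(np.c_[d,-e],q-o,rcond=None)[0]
    u,v=o+d*s[0],q+e*s[1]; return (u+v)/2,np.linalg.norm(u-v)
E
python3 - <<'E'
from h import *
np.set_printoptions(precision=3,suppress=True)
C={}
for n in("top","side"):
    c=C[n]=eyes.camera(n); cv2.imwrite(f"pics/{n}1.png",c["img"][...,::-1]); print(n,np.array(c["position"]),c["vfov"])
    for t,z in(("ball_knob",.19),("paddle_tip",.155),("clamp",0)):
        for r in eyes.spot_point(t,n)[:2]: print(t,r["conf"],np.array(r["pixel"]),atz(c,r["pixel"],z))
s=bot.read_state(); print(s["t"],s["position"],s["eef_rot"])
for t in("ball_knob","paddle_tip","clamp"):
    try: print(t,tri(*[ray(C[n],eyes.spot_point(t,n)[0]["pixel"]) for n in C]))
    except Exception as e: print(t,e)
E
```

```text
top [ 0.395 -0.016  1.394] 43.82121697074237Traceback (most recent call last):
  File "<stdin>", line 7, in <module>
  File "h.py", line 8, in atz
    o,d=ray(c,p); return o+d*(z-o[2])/d[2]
                                      ~^^^
IndexError: invalid index to scalar variable.
```

```bash
sed -i 's/d=np.array(c\["rotation"\])@d/d=R.from_euler("xyz",c["rotation"]).apply(d)/; 1a from scipy.spatial.transform import Rotation as R' h.py
python3 - <<'E'
from h import *
np.set_printoptions(precision=3,suppress=True)
C={}
for n in("top","side"):
    c=C[n]=eyes.camera(n); cv2.imwrite(f"pics/{n}1.png",c["img"][...,::-1]); print(n,np.array(c["position"]),c["rotation"],c["vfov"])
    for t,z in(("ball_knob",.19),("paddle_tip",.155),("clamp",0)):
        for r in eyes.spot_point(t,n)[:2]: print(t,r["conf"],np.array(r["pixel"]),atz(c,r["pixel"],z))
s=bot.read_state(); print(s["t"],s["position"],s["eef_rot"])
for t in("ball_knob","paddle_tip","clamp"):
    try: print(t,tri(*[ray(C[n],eyes.spot_point(t,n)[0]["pixel"]) for n in C]))
    except Exception as e: print(t,e)
E
```

```text
top [ 0.395 -0.016  1.394] [-3.02  -0.002 -1.593] 43.82121697074237
ball_knob 0.81 [360.6 237.3] [ 0.556 -0.121  0.19 ]
paddle_tip 0.48 [234.1 268.4] [0.501 0.141 0.155]
clamp 0.91 [472.9 275.1] [ 0.487 -0.398  0.   ]
side [0.154 0.678 0.676] [-2.183 -0.021 -2.638] 55.86707979508874
ball_knob 0.65 [334.9 187.2] [ 0.556 -0.129  0.19 ]
paddle_tip 0.64 [293.4 272.5] [0.5   0.139 0.155]
clamp 0.64 [396.  215.1] [ 0.487 -0.388  0.   ]
0.5 [ 0.298 -0.633  0.214] [-3.142  0.     0.44 ]
ball_knob (array([ 0.554, -0.121,  0.195]), np.float64(0.003439333900405172))
paddle_tip (array([0.5  , 0.14 , 0.156]), np.float64(0.002592866752265111))
clamp (array([ 0.489, -0.399, -0.006]), np.float64(0.003553106831404808))
```

View pics/top1.png

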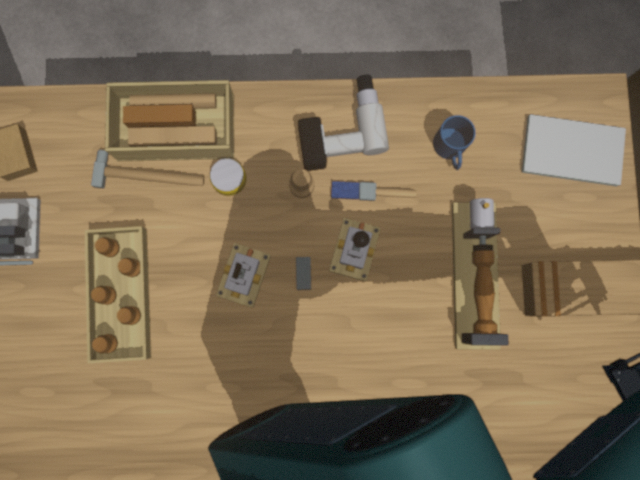

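View pics/side1.png

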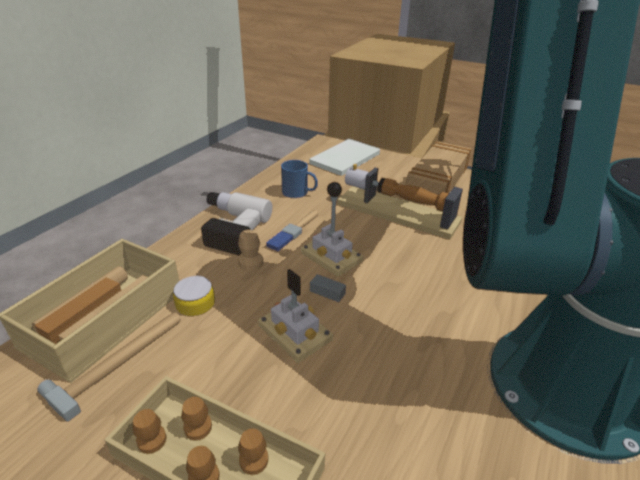

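The top view shows the ball lever at about (361,237), the paddle valve at (240,270) on its left, and the clamp at (475,275) on the right (y ≈ -0.39). So the push goes to the valve's -y. The ball valve's plate edges run from (333,270) to (345,219), which gives a yaw of about -0.22. The side view agrees: ball at (335,188), paddle at (293,275).

Plan: approach above the ball's +y side with fingers shut, descend, push along valve -y, hold, then back off.

```bash
cat >> h.py <<'E'
def plan(goal,yaw,n):
    s=bot.read_state(); p=np.array(s["position"]); r=R.from_euler("xyz",s["eef_rot"]); g=R.from_euler("xyz",[np.pi,0,yaw])
    w=(r.inv()*g).as_rotvec()/n; d=(np.array(goal)-p)/n
    print(s["t"],p.round(4),np.round(s["eef_rot"],3),s["contact_force"])
    for i in range(n):
        print([(((r*R.from_rotvec(w*i)).inv().apply(d))/.05).round(2).tolist(),(w/.08).round(2).tolist(),0])
E
python3 -c "
from h import *
plan([.35,-.56,.31],.34,3)"
```

```text
0.8 [ 0.298  -0.6334  0.2139] [-3.142 -0.     0.44 ] [-1.24298739  0.5002689  -0.18170211]
[[0.52, -0.3, -0.64], [-0.0, -0.0, 0.42], 0]
[[0.51, -0.31, -0.64], [-0.0, -0.0, 0.42], 0]
[[0.5, -0.33, -0.64], [-0.0, -0.0, 0.42], 0]
```

Request:
play_rows:
  deltas:
    - [[0.5,-0.3,-0.65],[0,0,0.4],0]
    - [[0.5,-0.3,-0.65],[0,0,0.4],0]
    - [[0.5,-0.3,-0.65],[0,0,0.4],0]

```text
t: 1.1
position: [0.3493, -0.5614, 0.3124]
eef_rot: [-3.141, 0.0, 0.342]
contact_force: [0.7, 0.2, 0.4]
finger_gap: 0.0699
grasp_force: 0.0
```

```bash
python3 -c "
from h import *
plan([.567,-.07,.30],-.22,15)"
```

```text
1.1 [ 0.3493 -0.5614  0.3124] [-3.141  0.     0.342] [0.69720119 0.18905436 0.42911392]
[[0.49, -0.52, 0.02], [-0.0, 0.0, 0.47], 0]
[[0.47, -0.54, 0.02], [-0.0, 0.0, 0.47], 0]
[[0.45, -0.56, 0.02], [-0.0, 0.0, 0.47], 0]
[[0.43, -0.57, 0.02], [-0.0, 0.0, 0.47], 0]
[[0.41, -0.59, 0.02], [-0.0, 0.0, 0.47], 0]
[[0.39, -0.6, 0.02], [-0.0, 0.0, 0.47], 0]
[[0.36, -0.62, 0.02], [-0.0, 0.0, 0.47], 0]
[[0.34, -0.63, 0.02], [-0.0, 0.0, 0.47], 0]
[[0.32, -0.64, 0.02], [-0.0, 0.0, 0.47], 0]
[[0.29, -0.65, 0.02], [-0.0, 0.0, 0.47], 0]
[[0.27, -0.66, 0.02], [-0.0, 0.0, 0.47], 0]
[[0.24, -0.67, 0.02], [-0.0, 0.0, 0.47], 0]
[[0.22, -0.68, 0.02], [-0.0, 0.0, 0.47], 0]
[[0.19, -0.69, 0.02], [-0.0, 0.0, 0.47], 0]
[[0.17, -0.7, 0.02], [-0.0, 0.0, 0.47], 0]
```

Request:
play_rows:
  deltas:
    - [[0.49,-0.52,0],[0,0,0.47],0]
    - [[0.47,-0.54,0],[0,0,0.47],0]
    - [[0.45,-0.56,0],[0,0,0.47],0]
    - [[0.43,-0.57,0],[0,0,0.47],0]
    - [[0.41,-0.59,0],[0,0,0.47],0]

```text
t: 1.6
position: [0.4211, -0.3969, 0.3116]
eef_rot: [3.141, -0.0, 0.154]
contact_force: [-0.1, -0.1, -0.3]
finger_gap: 0.0301
grasp_force: 0.0
```

Request:
play_rows:
  deltas:
    - [[0.39,-0.6,0],[0,0,0.47],0]
    - [[0.36,-0.62,0],[0,0,0.47],0]
    - [[0.34,-0.63,0],[0,0,0.47],0]
    - [[0.32,-0.64,0],[0,0,0.47],0]
    - [[0.29,-0.65,0],[0,0,0.47],0]

```text
t: 2.1
position: [0.4933, -0.2333, 0.3116]
eef_rot: [3.141, -0.0, -0.034]
contact_force: [0.0, 0.1, 0.0]
finger_gap: 0.0005
grasp_force: 0.0
```

Request:
play_rows:
  deltas:
    - [[0.27,-0.66,0],[0,0,0.47],0]
    - [[0.24,-0.67,0],[0,0,0.47],0]
    - [[0.22,-0.68,0],[0,0,0.47],0]
    - [[0.19,-0.69,0],[0,0,0.47],0]
    - [[0.17,-0.7,0],[0,0,0.47],0]

```text
t: 2.6
position: [0.5658, -0.0699, 0.3116]
eef_rot: [3.142, -0.0, -0.222]
contact_force: [-0.5, 0.2, 1.2]
finger_gap: 0.0009
grasp_force: 0.0
```

```bash
python3 - <<'E'
from h import *
np.set_printoptions(precision=3,suppress=True)
C={}
for n in("wrist","side","top"):
    c=C[n]=eyes.camera(n)
    for r in eyes.spot_point("ball_knob",n)[:2]: print(n,r["conf"],np.array(r["pixel"]),atz(c,r["pixel"],.19))
cv2.imwrite("pics/ws.png",cv2.resize(np.hstack([C["wrist"]["img"],C["side"]["img"]]),(800,300))[...,::-1])
plan([.567,-.07,.168],-.22,4)
E
```

```text
wrist 0.56 [388.8 244.4] [ 0.551 -0.12   0.19 ]
side 0.96 [332.6 189.9] [ 0.555 -0.116  0.19 ]
side 0.6 [294.3 271.6] [0.476 0.172 0.19 ]
2.9 [ 0.565 -0.072  0.311] [ 3.141  0.    -0.22 ] [-0.859  0.715  0.214]
[[0.01, -0.01, 0.72], [0.0, 0.0, -0.0], 0]
[[0.01, -0.01, 0.72], [0.0, 0.0, -0.0], 0]
[[0.01, -0.01, 0.72], [0.0, 0.0, -0.0], 0]
[[0.01, -0.01, 0.72], [0.0, 0.0, -0.0], 0]
```

View pics/ws.png

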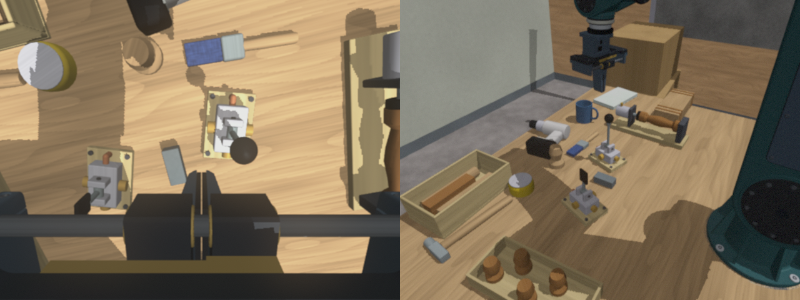

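The side view shows the arm over the ball valve with the ball still upright at about (607,118) in the combined picture. The wrist view shows the shut fingers clear of the ball (242,150) on its left. Estimates put the ball at about (0.553, -0.119), so I'll descend beside it.

Request:
play_rows:
  deltas:
    - [[0,-0.1,0.7],[0,0,0],0]
    - [[0,0,0.75],[0,0,0],0]
    - [[0,0,0.75],[0,0,0],0]
    - [[0,0,0.7],[0,0,0],0]
    - [[0,0,0],[0,0,0],0]

```text
t: 3.4
position: [0.5635, -0.067, 0.1625]
eef_rot: [3.141, 0.007, -0.221]
contact_force: [-0.5, 0.3, 0.7]
finger_gap: 0.0006
grasp_force: 0.0
```

```bash
python3 - <<'E'
from h import *
np.set_printoptions(precision=3,suppress=True)
s=bot.read_state(); print(s["t"],np.array(s["position"]),np.array(s["contact_force"]))
p=np.array(s["position"]);C={}
for n in("side","top"):
    c=C[n]=eyes.camera(n)
    for r in eyes.spot_point("ball_knob",n)[:1]: print(n,r["conf"],np.array(r["pixel"]),atz(c,r["pixel"],.19))
cv2.imwrite("pics/s2.png",cv2.resize(C["side"]["img"][100:300,200:480],(800,571),interpolation=cv2.INTER_CUBIC)[...,::-1])
E
```

```text
3.4 [ 0.564 -0.067  0.163] [-0.476  0.304  0.715]
side 0.93 [332.8 188.7] [ 0.557 -0.121  0.19 ]
```

View pics/s2.png

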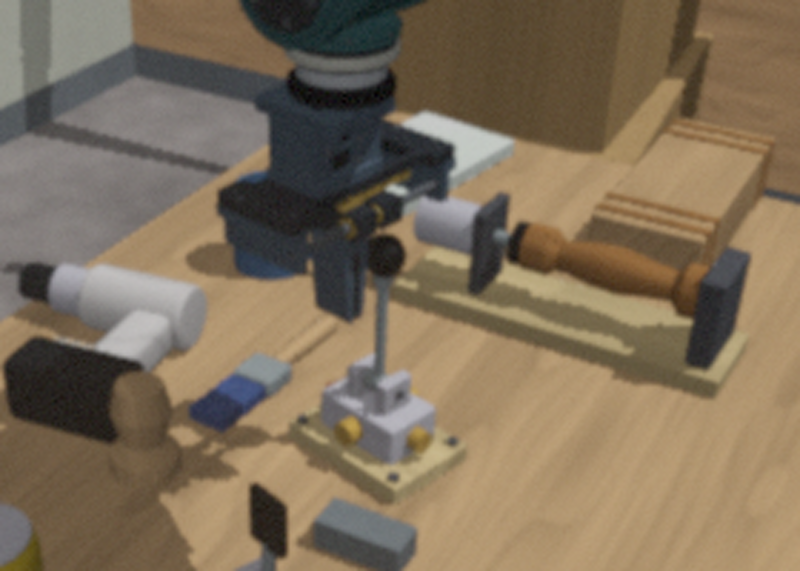

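```bash
python3 - <<'E'
from h import *
np.set_printoptions(precision=3,suppress=True)
s=bot.read_state(); p=np.array(s["position"]); q=s["qpos"]; print(p,np.round(q,3),s["eef_rot"])
for n in("side","wrist","top"):
    c=eyes.camera(n); f=240/np.tan(np.radians(c["vfov"])/2)
    print(n,np.array(c["position"]),np.array(c["rotation"]))
    for w in(p,p+[0,0,.08],[.554,-.12,.19],[.554,-.12,.08]):
        v=R.from_euler("xyz",c["rotation"]).inv().apply(np.array(w)-c["position"]); print(np.array([c["cx"]+f*v[0]/v[2],c["cy"]+f*v[1]/v[2]]))
    cv2.imwrite(f"pics/{n}3.png",c["img"][...,::-1])
a,b=cv2.imread("pics/wrist3.png"),cv2.imread("pics/top3.png")
cv2.imwrite("pics/wt3.png",cv2.resize(np.hstack([a,b]),(800,300)))
E
```

```text
[ 0.568 -0.067  0.169] [-0.158  0.239  2.021  0.     0.879  1.633] [-3.141 -0.003 -0.221]
side [0.154 0.678 0.676] [-2.183 -0.021 -2.638]
[316.638 206.3  ]
[317.149 173.208]
[333.766 189.155]
[332.14  230.159]
wrist [ 0.644 -0.084  0.339] [ 2.86  -0.001 -1.791]
[321.833 306.724]
[322.078 428.769]
[450.826 331.815]
[400.377 254.835]
top [ 0.395 -0.016  1.394] [-3.02  -0.002 -1.593]
[333.525 233.783]
[335.079 227.99 ]
[360.107 238.365]
[356.046 244.954]
```

View pics/wt3.png

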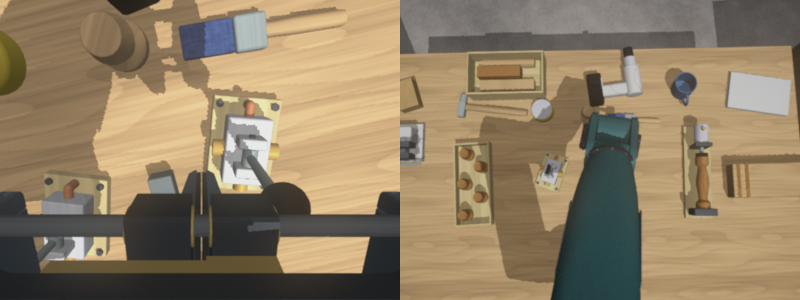

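The projected fingertip (317,206) matches the side view. The wrist view shows the ball right of the shut fingers, about 25 mm clear in the push direction. Starting the push.

Request:
play_rows:
  deltas:
    - [[0,0.3,0.1],[0,0,0],0]
    - [[0,0.3,0],[0,0,0],0]
    - [[0,0.3,0],[0,0,0],0]
    - [[0,0.3,0],[0,0,0],0]
    - [[0,0.1,0],[0,0,0],0]

```text
t: 4.25
position: [0.5512, -0.1312, 0.161]
eef_rot: [-3.141, 0.001, -0.222]
contact_force: [-0.7, 6.4, -3.7]
finger_gap: 0.0005
grasp_force: 3.3
```

```bash
cat > look.py <<'E'
from h import *
np.set_printoptions(precision=3,suppress=True)
C={}
for n in("side","wrist"):
    c=C[n]=eyes.camera(n)
    for r in eyes.spot_point("ball_knob",n)[:1]: print(n,r["conf"],np.array(r["pixel"]),atz(c,r["pixel"],.182))
s=bot.read_state(); print(s["t"],np.array(s["position"]),np.array(s["contact_force"]))
import sys
cv2.imwrite(f"pics/{sys.argv[1]}.png",cv2.resize(np.hstack([C["wrist"]["img"],C["side"]["img"][100:310,200:480].repeat(2,0).repeat(2,1)[:,:,:]][:1]+[cv2.resize(C["side"]["img"][100:310,200:480],(640,480))]),(800,300))[...,::-1])
E
python3 look.py p1
```

```text
side 0.53 [344.4 185.5] [ 0.548 -0.161  0.182]
4.45 [ 0.552 -0.13   0.161] [-0.707  6.057  0.352]
```

View pics/p1.png

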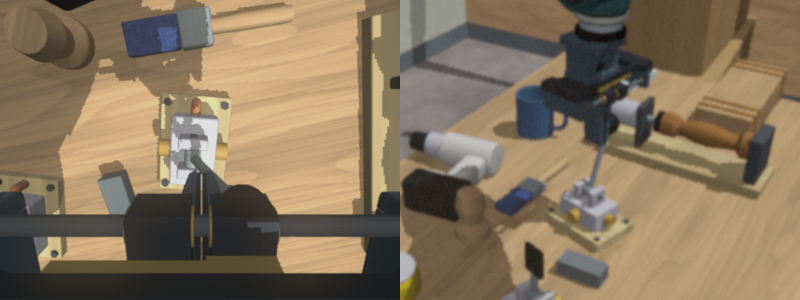

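The lever leans toward the clamp, with the ball at about (344,186) in the side view. Contact force is about 6 N and tilt about 0.33 rad. I'll go 11 mm further and hold.

Request:
play_rows:
  deltas:
    - [[0,0.11,0],[0,0,0],0]
    - [[0,0.11,0],[0,0,0],0]
    - [[0,0,0],[0,0,0],0]
    - [[0,0,0],[0,0,0],0]
    - [[0,0,0],[0,0,0],0]

```text
t: 4.95
position: [0.5492, -0.1406, 0.161]
eef_rot: [-3.141, 0.001, -0.221]
contact_force: [0.4, 7.8, -2.8]
finger_gap: 0.0002
grasp_force: 3.8
```

```bash
python3 look.py p2
```

```text
side 0.49 [348.  186.9] [ 0.538 -0.159  0.182]
5.15 [ 0.549 -0.141  0.161] [-0.382  7.692 -2.858]
```

View pics/p2.png

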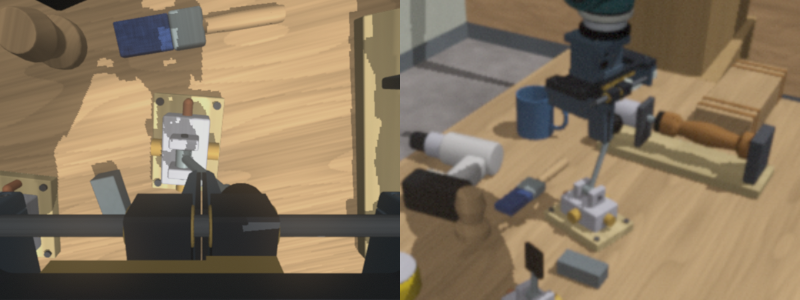

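The lever leans clearly toward the clamp. Force is about 7.7 N and tilt about 0.42 rad, short of the stop. Holding for 2.5 s.

Request:
play_rows:
  deltas:
    - [[0,0,0],[0,0,0],0]
    - [[0,0,0],[0,0,0],0]
    - [[0,0,0],[0,0,0],0]
    - [[0,0,0],[0,0,0],0]
    - [[0,0,0],[0,0,0],0]

```text
t: 5.65
position: [0.5492, -0.1405, 0.161]
eef_rot: [-3.141, 0.001, -0.221]
contact_force: [-0.1, 7.7, -3.1]
finger_gap: 0.0004
grasp_force: 3.8
```

Request:
play_rows:
  deltas:
    - [[0,0,0],[0,0,0],0]
    - [[0,0,0],[0,0,0],0]
    - [[0,0,0],[0,0,0],0]
    - [[0,0,0],[0,0,0],0]
    - [[0,0,0],[0,0,0],0]

```text
t: 6.15
position: [0.5492, -0.1405, 0.161]
eef_rot: [-3.141, 0.001, -0.221]
contact_force: [0.7, 8.4, -3.9]
finger_gap: 0.0005
grasp_force: 3.8
```

Request:
play_rows:
  deltas:
    - [[0,0,0],[0,0,0],0]
    - [[0,0,0],[0,0,0],0]
    - [[0,0,0],[0,0,0],0]
    - [[0,0,0],[0,0,0],0]
    - [[0,0,0],[0,0,0],0]

```text
t: 6.65
position: [0.5492, -0.1405, 0.161]
eef_rot: [-3.141, 0.001, -0.221]
contact_force: [-0.4, 8.6, -3.1]
finger_gap: 0.0001
grasp_force: 3.8
```

Request:
play_rows:
  deltas:
    - [[0,0,0],[0,0,0],0]
    - [[0,0,0],[0,0,0],0]
    - [[0,0,0],[0,0,0],0]
    - [[0,0,0],[0,0,0],0]
    - [[0,0,0],[0,0,0],0]

```text
t: 7.15
position: [0.5493, -0.1405, 0.161]
eef_rot: [-3.141, 0.001, -0.221]
contact_force: [0.4, 7.8, -3.1]
finger_gap: 0.0006
grasp_force: 3.8
```

Request:
play_rows:
  deltas:
    - [[0,0,0],[0,0,0],0]
    - [[0,0,0],[0,0,0],0]
    - [[0,0,0],[0,0,0],0]
    - [[0,0,0],[0,0,0],0]
    - [[0,0,0],[0,0,0],0]

```text
t: 7.65
position: [0.5492, -0.1405, 0.161]
eef_rot: [-3.141, 0.001, -0.221]
contact_force: [0.2, 8.0, -3.3]
finger_gap: 0.0006
grasp_force: 3.8
```

Request:
play_rows:
  deltas:
    - [[0,-0.4,0],[0,0,0],0]
    - [[0,-0.4,0],[0,0,0],0]
    - [[0,-0.4,0],[0,0,0],0]
    - [[0,-0.4,0],[0,0,0],0]
    - [[0,-0.1,0],[0,0,0],0]

```text
t: 8.15
position: [0.5688, -0.0571, 0.1616]
eef_rot: [3.141, -0.0, -0.219]
contact_force: [-0.3, 0.4, -1.0]
finger_gap: 0.0002
grasp_force: 0.0
```

Request:
play_rows:
  deltas:
    - [[0,0,-0.6],[0,0,0],0]
    - [[0,0,-0.6],[0,0,0],0]
    - [[0,0,-0.6],[0,0,0],0]
    - [[0,0,-0.4],[0,0,0],0]
    - [[0,0,0],[0,0,0],0]

```text
t: 8.65
position: [0.5698, -0.0589, 0.2745]
eef_rot: [-3.142, -0.005, -0.221]
contact_force: [-0.0, -0.3, -0.3]
finger_gap: 0.0003
grasp_force: 0.0
```

Request:
play_rows:
  deltas:
    - [[0,0,0],[0,0,0],0]
    - [[0,0,0],[0,0,0],0]
    - [[0,0,0],[0,0,0],0]
    - [[0,0,0],[0,0,0],0]
    - [[0,0,0],[0,0,0],0]

```text
t: 9.15
position: [0.5683, -0.0577, 0.2709]
eef_rot: [3.142, 0.001, -0.22]
contact_force: [0.2, 0.1, 0.6]
finger_gap: 0.0004
grasp_force: 0.0
```

```bash
python3 look.py p3
```

```text
side 0.67 [334.3 186.2] [ 0.566 -0.146  0.182]
wrist 0.73 [417.9 262. ] [ 0.546 -0.122  0.182]
9.35 [ 0.568 -0.058  0.271] [ 1.078  0.69  -0.325]
```

View pics/p3.png

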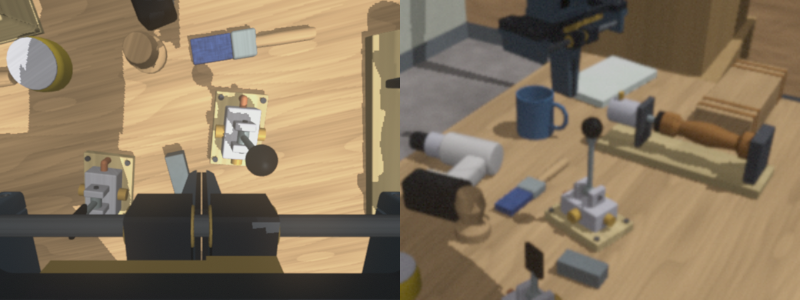

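The ball lever is upright again at (334,186) in the side view, the same pixel as at the start. The gripper is clear above it, and the paddle hasn't moved.

```bash
python3 -c "
from bench import job_done
print(job_done())"
```

```text
the job is handed in; nothing more can be done
None
```

I pushed the ball lever toward the clamp on the right, to about 0.42 rad (estimated from tool travel and contact force), and held it there for about 3 s. It sprang back upright, the paddle lever was left alone, and the job is handed in (no verdict was returned).

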